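# Move the headstock template to the fold-out hook and fold the emptied one

### The arm

A 7-joint arm with a two-finger parallel gripper is mounted at the origin on the work surface. World frame = base frame: x ahead of the robot, y to its left, z up, the work surface at z = 0. Lengths are in m, angles in rad, forces in N, time in s.
With the tool pointing down it reaches from about 0.4 to 0.85 m from the base axis. Payload 4.4 kg.
Tool frame: the origin (TCP) lies at the very end of the fingers, on their centre line; the grasp point (between the pads) lies r.hold_point_z behind it (r.hold_point_z is the distance from the TCP to the grasp point, in m); y points along the fingers, z is the direction in which the jaws open and shut, and the axes are right-handed (so a half turn about y gives the same grasp; the last joint's range is limited). The gripper opens to 94 mm and grips with 3 to 60 N. Pads are 16 mm wide; open, the fingers measure 119 mm over their backs; the gripper's body (75 mm by 177 mm) begins 78 mm behind the grasp point.
Start: joints at [-1.166, 0.628, 0.038, 1.517, -0.027, 0.996, -0.02], TCP at [0.295, 0.579, 0.205] pointing down, gripper open.
Joint ranges: [-3.06, 3.06], [-0.37, 2.12], [-1.25, 1.32], [0.18, 2.47], [-1.1, 4.24], [0.23, 1.98], [-2.94, 2.94]. Speed limits (rad/s): [2.57, 2.57, 3.14, 3.14, 3.14, 3.14, 3.14].

### API

Orientations are given as a rotation vector (axis times angle).
In Python, from station import get_state, grab_frame, job, r gives the robot as it stands.
- The arm moves only by the tool step_arm, never from a script. Its argument "deltas" is a list of rows, each a list of 7 numbers: the shift along the tool's x, y, z as a fraction of full scale, then the turn, a rotation vector about the tool's x, y, z as a fraction of full scale, then the closure, from 0 (fully open) to 1 (shut). In form: [[x, y, z, wx, wy, wz, grip], ...]. A call has exactly 8 rows; each row is the pose to reach, as a shift and turn from the pose commanded when the call began, along the tool's axes at that moment; what a row does not reach only later rows make up. Full scale, the value 1, is 800 mm for a shift and pi/2 rad for a turn. A row lasts 1/10 s, in which the tool goes at most 50 mm and 8.59 degrees, less where a joint would pass 70% of its speed; a pose out of reach is approached as far as the arm can. A call with a number of a shift or a turn outside -1 to 1 is refused whole. A call with a gripper value outside its range is refused whole. The fingers move at their own pace and stop on an object; "force" is the grip in N (left out, the last holds). Time passes only in rows, so rows that repeat a pose let the fingers close, or fill a call up. It gives the time, the measured TCP pose, the force and the opening at its end, in the units of the state.
- get_state(): the state, without advancing time (a new reading comes with each control period).
- grab_frame(name): name is "side" or "top" or "wrist"; returns a dict with "img" (384x512x3 uint8, red, green, blue), "depth" (384x512 float32, m along the optical axis (not along the pixel's ray), 0 where there is no reading), "fx", "fy", "cx", "cy" (pixels), "R" (3x3) and "t" (3): a world point X has camera coordinates R X + t. Camera axes: x right, y down, z forward; pixel columns grow to the right and rows downward; lengths in m; the calibration is good to about 2 mm. A picture is of the moment at which its call begins.
- job.close_job(): hands the job in, once; it reports no verdict.
The state is a dict: "time": time; "q": joint angles; "joint_velocities": joint speeds; "effort": joint torques, N m; "tool_pos": TCP position; "orientation": TCP orientation; "wrist_force": force on the tool from outside, world axes, zero at the start; "torque": the same for the moment, N m; "gripper_width": opening from 0.0 (shut) to 1.0 (fully open).
Only numpy, scipy, OpenCV 4.12 (cv2) and the standard library are available. Lean on these libraries where they do the work, as an engineer would, in place of code of your own. Each camera call takes 0.05 s, during which the arm holds its last target. There are 200 camera calls.

### The job

On the wooden rack, swing the folded-away hook arm fully out, then move the headstock template from the other hook onto it so that it hangs freely there. Then fold the emptied hook arm flat against the rail again, and leave the other things on the bench and the rack's foot board where they are.

Things in the scene. Friction and masses are not known exactly. Their poses are not given: they have to be found in the camera images.
- rack: wooden rack fixed on the bench: upright rail 18 mm thick, 135 to 230 mm above the bench, y = -200 to 220 mm, two posts behind it, foot board 18 mm high reaching 95 mm in front. Origin on the bench under the rail's front face; x points out of that face, away from the robot; y along the rail; z up.
- notch (a point): bottom middle of one of the rail's two notches, open at the top, 90 mm wide, cut right through, from 165 mm above the bench up (the rack's y = -105 to -15 mm; the other 95 to 185 mm). One lies behind the tip of each folded arm: a finger can go in from above, behind the arm.
- spare_hook: dark steel base plate, 36 x 60 mm, of the empty hook, folded (or nearly so) along the rail at the start. Which of the two places on the rail it takes varies. Origin on the rail's front face, 200 mm above the bench, level with the arm's bar; axes as the rack's. The upright hinge pin stands 14 mm in front of it (x = 14 mm).
- spare_arm (a joint): arm angle about its upright pin: 0 = folded, pointing along the rack's +y; 1.571 = fully out along the rack's +x (hard stops at both). It swings level, stays where left, takes 0.05 N m to move. Arm: steel round bar 10 mm thick, 95 mm from pin to tip on its axis; there it turns up, ending 20 mm above the axis.
- spare_tip (a point): on the axis of that arm's bar at its tip, under the upturned end, 95 mm from the pin; x along the arm outward, z up.
- loaded_hook: dark steel base plate, 36 x 60 mm, of the hook that stands out and carries the template at the start. Which of the two places on the rail it takes varies. Origin on the rail's front face, 200 mm above the bench, level with the arm's bar; axes as the rack's. The upright hinge pin stands 14 mm in front of it (x = 14 mm).
- loaded_arm (a joint): arm angle about its upright pin: 0 = folded, pointing along the rack's +y; 1.571 = fully out along the rack's +x (hard stops at both). It swings level, stays where left, takes 0.05 N m to move. Arm: steel round bar 10 mm thick, 95 mm from pin to tip on its axis; there it turns up, ending 20 mm above the axis.
- loaded_tip (a point): on the axis of that arm's bar at its tip, under the upturned end, 95 mm from the pin; x along the arm outward, z up.
- spare_bar (a point): middle of the spare arm's bar, on its axis, 47.5 mm from the pin; x along the arm outward, z up.
- template_grip (a point): the headstock template: dark wooden board 9 mm thick, 100 mm wide, 165 mm high, 60 to 180 g, hung by a round hole 50 mm across. Point in the middle of its thickness and width, 20 mm below its top edge, 30 mm above the hole, 35 mm above the bar's axis when hung: grip here from above across the thickness. x = across the thickness, along the carrying bar; z up.
- template_apex (a point): the topmost point of the template's round hole, mid-thickness, 50 mm below the top edge: this rests on the bar. Axes as template_grip.
- tape: roll of masking tape, a cardboard-brown ring 90 mm across, 24 mm high, lying on the rack's foot board (a bystander).
- tin: small open aluminium cup, 52 mm across, 40 mm high, on the rack's foot board (a bystander).
- glue: white glue bottle, 52 mm across, 130 mm high (a bystander).
- finish_jar: amber jar, 60 mm across, 80 mm high (a bystander).
- hammer: hammer lying on the bench (a bystander).
- screwdriver: screwdriver with black handle lying on the bench (a bystander).
- sanding_block: wooden block 110 x 60 x 30 mm with a cork block on it, 52 mm high in all (a bystander).
There are look-alikes about, which are no part of the job. Leave any purple look-alike of the part that bears template_grip alone.

How it is judged:
By the outcome, as a careful person would: the job done as asked, in the order asked, and still so for the second after the job is handed in, with the robot touching nothing.
It also fails if it takes over 72 s, if anything falls off the work surface, if the arm or the gripper's body presses on something with over 40 N, if the wrist force passes 120 N, or if a joint passes its speed limit or range.

## Working session

There is one attempt and no reset: what is moved stays moved. The work goes in short steps, Python scripts to look and compute and a tool call to move; the robot and the scene stay as the last step left them, time stands still between calls to the robot, and variables do not carry over. Pictures are saved under pics/ and viewed, about 8 in all and at most 12, crops included, and the job is handed in when it is done.

Besides the shell and the picture viewer there is one more tool, called as a command line: name --pt "numbers of a row" for each row, then --argument value for the rest. step_arm: Moves the arm, as the interface text tells. Shift numbers are shares of 800 mm and turn numbers shares of pi/2 rad, none past 1 either way. Its arguments: {"type":"object","properties":{"deltas":{"type":"array","items":{"type":"array","items":{"type":"number"}}},"force":{"type":"number"}},"required":["deltas"]}

```bash
mkdir -p pics; ls; cat > h.py <<'E'
import numpy as np, cv2
from scipy.spatial.transform import Rotation as Rn
from station import get_state, grab_frame, job, r
def cloud(f):
    d=f["depth"]; v,u=np.mgrid[:d.shape[0],:d.shape[1]]
    c=np.stack([(u-f["cx"])/f["fx"]*d,(v-f["cy"])/f["fy"]*d,d],-1)
    return (c-f["t"])@f["R"]
def save(n,img): cv2.imwrite("pics/"+n,cv2.cvtColor(img,cv2.COLOR_RGB2BGR))
E
python3 - <<'E'
from h import *
s=get_state(); print({k:np.round(v,3) for k,v in s.items()}, r.hold_point_z)
a=grab_frame("side");b=grab_frame("top")
np.savez("f0.npz",**{n+k:v for n,f in (("s",a),("t",b)) for k,v in f.items()})
save("s0.png",a["img"]);save("t0.png",b["img"])
for f in(a,b): print(-f["R"].T@f["t"], f["R"][2], f["fx"])
E
```

```text
pics
{'time': np.float64(0.0), 'q': array([-1.166,  0.629,  0.038,  1.518, -0.027,  0.996, -0.02 ]), 'joint_velocities': array([-0.001,  0.001, -0.   ,  0.001,  0.001, -0.001,  0.   ]), 'effort': array([ 1.0000e-03, -5.4973e+01,  1.1440e+00, -1.8664e+01, -5.2000e-02,
        2.4000e-02,  0.0000e+00]), 'tool_pos': array([0.295, 0.579, 0.205]), 'orientation': array([-1.541,  0.37 , -0.369]), 'wrist_force': array([-0.164,  0.453,  0.09 ]), 'torque': array([ 0.024,  0.033, -0.013]), 'gripper_width': np.float64(0.998)} 0.0188
[ 0.39447429 -0.81361565  0.80775556] [ 0.15345334  0.77363812 -0.6147651 ] 368.49812719813156
[ 0.2633897  -0.040648    1.71705482] [ 0.17643252  0.00856869 -0.98427544] 490.6137064875201
```

View pics/s0.png

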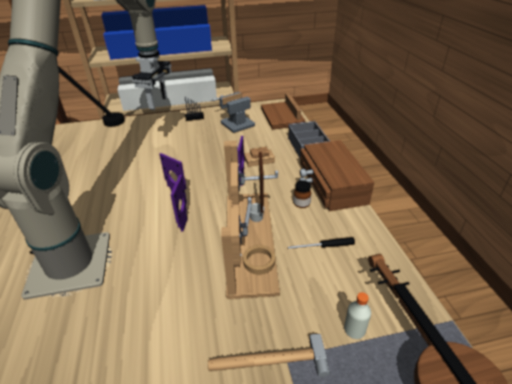

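View pics/t0.png

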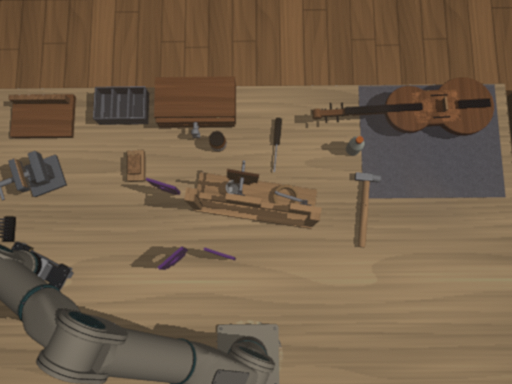

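The side view shows the rack at about (250,220). The template is edge-on at (262,175), with the tape at (260,260) and purple decoys at (175,190) and (240,160). In the top view the rack runs from (190,195) to (320,210), the template is at (243,178) and a grey folded arm at (290,198). I'll zoom in on both.

```bash
python3 - <<'E'
from h import *
z=np.load("f0.npz")
t=z["timg"][140:240,170:340]; s=z["simg"][120:310,205:305]
save("c0.png",np.vstack([cv2.resize(t,(680,400),interpolation=cv2.INTER_CUBIC)]))
save("c1.png",cv2.resize(s,(310,590),interpolation=cv2.INTER_CUBIC))
f={k:z["t"+k] for k in("depth","fx","fy","cx","cy","R","t")}
P=cloud(f)
# rail top: height 0.225..0.235, board: x range
h=P[...,2]
for lo,hi in((.222,.238),(.24,.30)):
    m=(h>lo)&(h<hi)&(f["depth"]>0); m[:140]=0;m[235:]=0;m[:,:140]=0;m[:,340:]=0
    n,l,st,c=cv2.connectedComponentsWithStats(m.astype(np.uint8))
    for i in range(1,n):
        if st[i,4]>8:
            q=P[l==i]; print(lo,st[i],q.min(0).round(3),q.max(0).round(3),q.mean(0).round(3), z["timg"][l==i].mean(0).round())
m=(h>.222)&(h<.236)&(f["depth"]>0); m[:140]=0;m[235:]=0;m[:,:185]=0;m[:,330:]=0
v,u=np.where(m)
print(cv2.minAreaRect(P[m][:,:2].astype(np.float32)*1000))
E
```

```text
0.222 [226 172  18   5  21] [0.568 0.006 0.222] [0.579 0.059 0.237] [0.574 0.033 0.23 ] [59. 48. 36.]
0.222 [245 175  13   4  17] [ 0.562 -0.038  0.223] [ 0.569 -0.     0.237] [ 0.565 -0.017  0.231] [54. 43. 32.]
0.222 [184 187  14  14 140] [0.492 0.149 0.222] [0.534 0.188 0.238] [0.514 0.17  0.23 ] [136. 107.  77.]
0.222 [225 193  36  11 236] [ 0.482 -0.046  0.222] [0.515 0.061 0.238] [0.499 0.008 0.23 ] [139. 110.  80.]
0.222 [289 203  32  17 280] [ 0.432 -0.229  0.222] [ 0.482 -0.135  0.238] [ 0.462 -0.19   0.23 ] [139. 109.  79.]
0.24 [226 168  33  10 126] [ 0.561 -0.041  0.242] [0.588 0.057 0.263] [0.573 0.009 0.253] [80. 61. 45.]
((535.9388427734375, -29.196136474609375), (419.5645446777344, 147.5881805419922), 81.00894927978516)
```

View pics/c0.png

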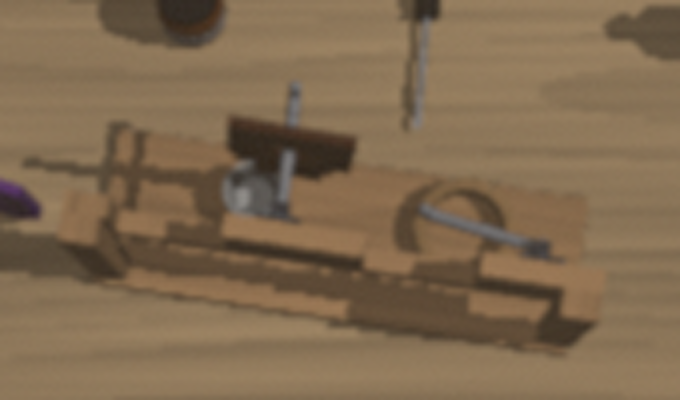

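View pics/c1.png

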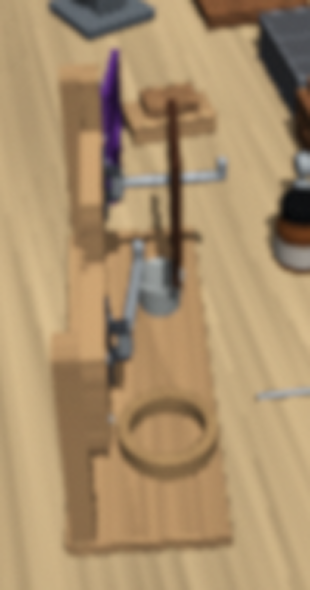

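The crops show:
- **Spare hook:** near the right end of the rack, with its arm from (540,248) to (425,208) in c0, partly out at roughly 13°.
- **Loaded hook:** in the middle-left, with the arm standing out and the dark template on it. The tin is below and the tape below the spare arm.
- **Decoy:** a purple one stands left of the rack.

Next I'll get metric positions.

```bash
cat >> h.py <<'E'
def rackfit(f,img):
    P=cloud(f);h=P[...,2];m=(abs(h-.23)<.006)&(f["depth"]>0)
    m[:180]=0;m[235:]=0;m[:,:180]=0;m[:,330:]=0
    q=P[m]; q=q[q[:,0]>.42]
    for _ in range(3):
        vx,vy,x0,y0=cv2.fitLine(q[:,:2].astype(np.float32),cv2.DIST_HUBER,0,.001,.001).ravel()
        if vy<0: vx,vy=-vx,-vy
        n=np.array([vy,-vx]); d=(q[:,:2]-[x0,y0])@n; q=q[abs(d)<.013]
    return np.array([vx,vy]),n,np.array([x0,y0]),q
E
python3 - <<'E'
from h import *
z=np.load("f0.npz")
f={k:z["t"+k] for k in("depth","fx","fy","cx","cy","R","t")}
P=cloud(f); e,n,p0,q=rackfit(f,z["timg"])
a=(q[:,:2]-p0)@e; d=(q[:,:2]-p0)@n
print("yaw",np.degrees(np.arctan2(-e[0],e[1])),e,n,p0,"along",a.min(),a.max(),"across pct",np.percentile(d,[2,50,98]),len(q))
s=np.sort(a); g=np.where(np.diff(s)>.02)[0]; print("gaps",[(s[i],s[i+1]) for i in g])
O=p0+e*(a.max()-.220)*1+n*.009; O2=p0+e*(a.min()+.2)+n*.009; print("O",O,O2)
O=(O+O2)/2; np.savez("rack.npz",O=O,e=e,n=n)
rk=np.stack([(P[...,:2]-O)@n,(P[...,:2]-O)@e,P[...,2]],-1)
# things in front: list by height slices
def show(name,m):
    k,l,st,c=cv2.connectedComponentsWithStats(m.astype(np.uint8))
    for i in range(1,k):
        if st[i,4]>6:
            w=rk[l==i]; print(name,st[i],w.min(0).round(3),w.max(0).round(3),w.mean(0).round(3))
V=f["depth"]>0
box=V&(rk[...,0]>.0)&(rk[...,0]<.2)&(abs(rk[...,1])<.35)
show("hi",box&(rk[...,2]>.185)&(rk[...,0]>.005))
box=V&(rk[...,0]>-.25)&(rk[...,0]<.3)&(abs(rk[...,1])<.5)
hs=z["timg"].astype(int); pur=(hs[...,2]>hs[...,1]+25)
show("purple",box&pur)
show("mid",box&(rk[...,2]>.06)&(rk[...,0]>.1))
s=get_state(); R=Rn.from_rotvec(s["orientation"]).as_matrix(); print(R.round(3))
# template line
m=box&(rk[...,2]>.245)&(rk[...,2]<.27)&(rk[...,0]<.15); w=rk[m]; print(cv2.minAreaRect((w[:,:2]*1000).astype(np.float32)), np.percentile(w[:,2],[50,90]))
E
```

```text
yaw -8.947484 [0.15552911 0.9878313 ] [ 0.9878313  -0.15552911] [ 0.48961163 -0.04274329] along -0.18915892483752372 0.23040328975488622 across pct [-0.01147855  0.00011387  0.01045552] 485
gaps [(np.float64(-0.09457636974326616), np.float64(-0.004438671834421534)), (np.float64(0.10471533746400459), np.float64(0.1949620185206744))]
O [ 0.50012012 -0.03386635] [ 0.50018821 -0.0334339 ]
hi [226 160  33  34 312] [0.006 0.003 0.189] [0.112 0.103 0.263] [0.062 0.054 0.229]
hi [274 191  34  13 115] [ 0.005 -0.157  0.193] [ 0.032 -0.052  0.228] [ 0.02  -0.107  0.208]
purple [146 179  30  10  71] [0.    0.268 0.145] [0.019 0.361 0.173] [0.01  0.313 0.164]
purple [159 247  24  20 116] [-0.25   0.208  0.038] [-0.181  0.268  0.173] [-0.219  0.24   0.136]
purple [204 248  31  11  67] [-0.192  0.044  0.114] [-0.173  0.139  0.172] [-0.183  0.091  0.164]
mid [125 103  20  17  62] [0.234 0.437 0.06 ] [0.299 0.5   0.078] [0.255 0.461 0.068]
mid [ 154  102   81   33 1291] [0.211 0.121 0.06 ] [0.3   0.404 0.106] [0.271 0.276 0.087]
mid [209 131  16  16 191] [0.183 0.146 0.061] [0.235 0.197 0.09 ] [0.208 0.171 0.079]
mid [348 136  16  16 201] [ 0.236 -0.333  0.06 ] [ 0.284 -0.282  0.14 ] [ 0.255 -0.304  0.098]
mid [242 160   3   6  16] [0.1   0.053 0.2  ] [0.112 0.061 0.225] [0.106 0.057 0.212]
[[ 0.891 -0.001  0.454]
 [-0.454 -0.001  0.891]
 [ 0.    -1.    -0.002]]
((66.8741683959961, 51.90727615356445), (98.70701599121094, 10.827474594116211), 89.08076477050781) [0.25434835 0.25885421]
```

```bash
cat >> h.py <<'E'
K=np.load("rack.npz"); O,e,n=K["O"],K["e"],K["n"]
RT=np.stack([np.r_[-e,0],[0,0,-1.],np.r_[n,0]],1)
def rackpos(s=None):
    s=s or get_state(); p=s["tool_pos"]; return np.array([(p[:2]-O)@n,(p[:2]-O)@e,p[2]])
def go(x,y,z):
    s=get_state(); R=Rn.from_rotvec(s["orientation"]).as_matrix()
    w=np.r_[O+x*n+y*e,z]; 
    print("rack now",rackpos(s).round(4),"t",s["time"],"F",np.round(s["wrist_force"],1),"w",round(s["gripper_width"],3))
    print("row",(R.T@(w-s["tool_pos"])/.8).round(4),(Rn.from_matrix(R.T@RT).as_rotvec()/(np.pi/2)).round(4))
E
python3 -c "
from h import *
go(-.003,-.073,.33)"
```

```text
rack now [-0.2984  0.573   0.2047] t 0.1 F [-0.1 -0.6  0.3] w 0.999
row [ 0.601  -0.1556 -0.6539] [9.000e-04 7.997e-01 7.000e-04]
```

step_arm --pt "0 -0.06 0 0 0 0 1" --pt "0 -0.12 0 0 0 0 1" --pt "0 -0.1556 0 0 0.05 0 1" --pt "0.04 -0.1556 -0.04 0 0.1 0 1" --pt "0.08 -0.1556 -0.087 0 0.18 0 1" --pt "0.12 -0.1556 -0.13 0 0.26 0 1" --pt "0.16 -0.1556 -0.174 0 0.33 0 1" --pt "0.2 -0.1556 -0.218 0 0.4 0 1"

```text
time: 0.9
tool_pos: [0.3583, 0.3492, 0.3297]
orientation: [-1.395, 0.859, -0.858]
wrist_force: [1.5, -0.2, 1.6]
gripper_width: 0.355
```

```bash
python3 -c "
from h import *
go(-.003,-.073,.33)"
```

```text
rack now [-0.1997  0.3561  0.3297] t 0.9 F [ 1.5 -0.2  1.6] w 0.355
row [ 5.790e-01 -3.000e-04 -1.135e-01] [3.000e-04 3.968e-01 1.000e-04]
```

step_arm --pt "0.05 0 -0.01 0 0.07 0 1" --pt "0.11 0 -0.022 0 0.14 0 1" --pt "0.17 0 -0.033 0 0.21 0 1" --pt "0.23 0 -0.045 0 0.28 0 1" --pt "0.29 0 -0.057 0 0.35 0 1" --pt "0.35 0 -0.069 0 0.397 0 1" --pt "0.41 0 -0.08 0 0.397 0 1" --pt "0.47 0 -0.092 0 0.397 0 1"

```text
time: 1.7
tool_pos: [0.4636, -0.0188, 0.3299]
orientation: [-1.134, 1.32, -1.32]
wrist_force: [1.6, 0.4, 0.1]
gripper_width: 0.004
```

```bash
python3 -c "
from h import *
go(-.003,-.073,.33)"
```

```text
rack now [-0.0384  0.009   0.3299] t 1.7 F [1.6 0.4 0.1] w 0.004
row [ 0.1027 -0.0002  0.0438] [ 0.0001  0.003  -0.0002]
```

step_arm --pt "0.05 0 0.022 0 0.003 0 1" --pt "0.1027 0 0.0438 0 0.003 0 1" --pt "0.1027 0 0.0438 0 0.003 0 1" --pt "0.1027 0 0.0438 0 0.003 0 1" --pt "0.1027 0.05 0.0438 0 0.003 0 1" --pt "0.1027 0.08 0.0438 0 0.003 0 1" --pt "0.1027 0.08 0.0438 0 0.003 0 1" --pt "0.1027 0.08 0.0438 0 0.003 0 1"

```text
time: 2.5
tool_pos: [0.4859, -0.1023, 0.2663]
orientation: [-1.132, 1.323, -1.322]
wrist_force: [-0.4, -0.5, 0.2]
gripper_width: 0.005
```

```bash
python3 - <<'E'
from h import *
go(-.003,-.073,.185)
b=grab_frame("top"); a=grab_frame("side")
save("m1.png",np.vstack([cv2.resize(b["img"][130:240,170:340],(510,330)),cv2.resize(a["img"][130:310,190:320],(390,540))[:270,:].repeat(1,1) if 0 else cv2.resize(a["img"][150:290,170:340],(510,270))]))
E
```

```text
rack now [-0.0034 -0.07    0.2663] t 2.5 F [-0.4 -0.5  0.2] w 0.005
row [0.0038 0.1016 0.0005] [ 0.0003  0.001  -0.0003]
```

View pics/m1.png

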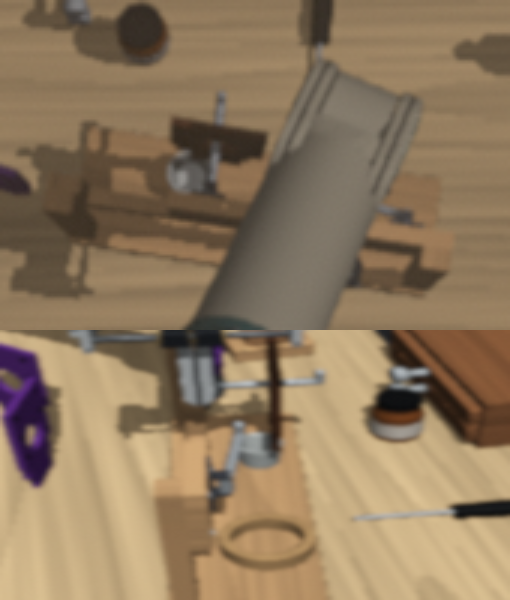

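The finger is over the notch and behind the arm, and nothing else is in its way. I'll lower it and push the arm out.

step_arm --pt "0 0.05 0 0 0 0 1" --pt "0 0.1016 0 0 0 0 1" --pt "0 0.1016 0 0 0 0 1" --pt "0 0.1016 0.016 0 0 0 1" --pt "0 0.1016 0.029 0 0 0 1" --pt "0.0056 0.1016 0.044 0 0 0 1" --pt "0.0125 0.1016 0.0575 0 0 0 1" --pt "0.0208 0.1016 0.0713 0 0 0 1"

```text
time: 3.4
tool_pos: [0.5408, -0.1293, 0.1861]
orientation: [-1.13, 1.322, -1.324]
wrist_force: [-2.1, 0.6, 0.1]
gripper_width: 0.006
```

```bash
python3 -c "
from h import *
go(.070,-.1066,.185);go(.078,-.132,.185)"
```

```text
rack now [ 0.0551 -0.0881  0.1861] t 3.4 F [-2.1  0.6  0.1] w 0.006
row [0.0231 0.0014 0.0187] [-0.001   0.     -0.0001]
rack now [ 0.0551 -0.0881  0.1861] t 3.4 F [-2.1  0.6  0.1] w 0.006
row [0.0548 0.0015 0.0287] [-0.001   0.     -0.0001]
```

step_arm --pt "0.007 0 0.007 0 0 0 1" --pt "0.015 0 0.013 0 0 0 1" --pt "0.023 0 0.0187 0 0 0 1" --pt "0.032 0 0.023 0 0 0 1" --pt "0.042 0 0.026 0 0 0 1" --pt "0.05 0 0.0287 0 0 0 1" --pt "0.055 0 0.0287 0 0 0 1" --pt "0.057 0 0.0287 0 0 0 1"

```text
time: 4.2
tool_pos: [0.555, -0.1782, 0.1846]
orientation: [-1.131, 1.324, -1.324]
wrist_force: [0.9, 1.1, 0.6]
gripper_width: 0.005
```

```bash
python3 -c "
from h import *
go(.078,-.137,.185);"
```

```text
rack now [ 0.0767 -0.1343  0.1846] t 4.2 F [0.9 1.1 0.6] w 0.005
row [ 0.0034 -0.0005  0.0016] [-0.0002 -0.0008  0.0001]
```

step_arm --pt "0.0015 0 0 0 0 0 1" --pt "0.003 0 0 0 0 0 1" --pt "0.0045 0 0 0 0 0 1" --pt "0.006 0 0 0 0 0 1" --pt "0.0065 0 0 0 0 0 1" --pt "0.007 0 0 0 0 0 1" --pt "0.007 0 0 0 0 0 1" --pt "0.007 0 0 0 0 0 1"

```text
time: 5.0
tool_pos: [0.5546, -0.1809, 0.1846]
orientation: [-1.13, 1.324, -1.32]
wrist_force: [1.7, 5.0, 2.5]
gripper_width: 0.003
```

```bash
python3 -c "
from h import *
go(.078,-.145,.185);"
```

```text
rack now [ 0.0767 -0.137   0.1846] t 5.0 F [1.7 5.  2.5] w 0.003
row [ 0.01   -0.0005  0.0016] [ 0.0002  0.0005 -0.0018]
```

The stop is felt: 5 N with the finger held at y = -0.137. I'll back off, rise and go above the template.

step_arm --pt "-0.012 0 0 0 0 0 1" --pt "-0.02 -0.02 0 0 0 0 1" --pt "-0.02 -0.08 0 0 0 0 1" --pt "-0.02 -0.14 0 0 0 0 1" --pt "-0.06 -0.18 0 0 0 0 0.58" --pt "-0.12 -0.18 -0.005 0 0 0 0.58" --pt "-0.18 -0.18 -0.01 0 0 0 0.58" --pt "-0.23 -0.18 -0.013 0 0 0 0.58"

```text
time: 5.8
tool_pos: [0.5724, 0.0024, 0.3289]
orientation: [-1.131, 1.323, -1.324]
wrist_force: [-0.1, -0.2, 0.1]
gripper_width: 0.31
```

```bash
python3 - <<'E'
from h import *
go(.066,.052,.300)
b=grab_frame("top"); a=grab_frame("side"); w=grab_frame("wrist")
save("m2.png",np.hstack([cv2.resize(w["img"],(400,300)),cv2.resize(a["img"][130:280,190:340],(300,300)) ]))
P=cloud(b)
rk=np.stack([(P[...,:2]-O)@n,(P[...,:2]-O)@e,P[...,2]],-1)
m=(b["depth"]>0)&(abs(rk[...,2]-.202)<.01)&(rk[...,0]>.02)&(rk[...,0]<.12)&(rk[...,1]<-.08)&(rk[...,1]>-.25)
q=rk[m]; print(len(q)); 
if len(q)>5: print(cv2.fitLine(q[:,:2].astype(np.float32),cv2.DIST_HUBER,0,.001,.001).ravel(),q[:,0].max())
P=cloud(a)
rk=np.stack([(P[...,:2]-O)@n,(P[...,:2]-O)@e,P[...,2]],-1)
for lo,hi in((.235,.265),(.1,.15)):
  m=(a["depth"]>0)&(rk[...,2]>lo)&(rk[...,2]<hi)&(abs(rk[...,0]-.065)<.03)&(abs(rk[...,1]-.05)<.055)
  q=rk[m]; print(len(q),q.min(0),q.max(0),np.median(q,0),cv2.fitLine(q[:,:2].astype(np.float32),cv2.DIST_HUBER,0,.001,.001).ravel())
E
```

```text
rack now [0.0658 0.0468 0.3289] t 5.8 F [-0.1 -0.2  0.1] w 0.31
row [-0.0065  0.0361  0.0003] [-0.0003  0.0001  0.0002]
84
[ 0.9999931   0.00371909  0.06533962 -0.15051658] 0.11333272070078958
103 [0.05965077 0.00043183 0.23574147] [0.06994726 0.10279695 0.2578499 ] [0.0639179  0.03916444 0.25363117] [0.00770926 0.99997026 0.06413762 0.04473644]
34 [0.05920612 0.00892191 0.10136919] [0.06756076 0.07834032 0.1475549 ] [0.06110649 0.03231543 0.12269386] [ 0.05891613 -0.99826294  0.06214153  0.03786055]
```

View pics/m2.png

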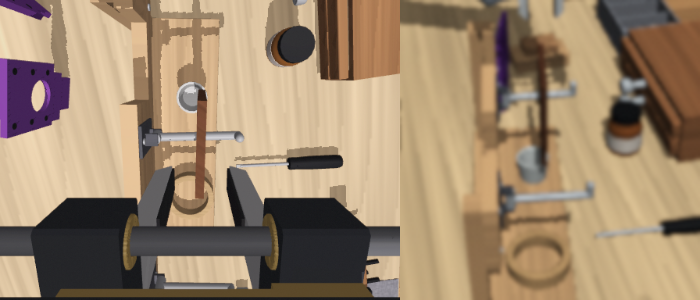

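The arm is out, its fitted line 0.2° from the rack's x-axis. The wrist view shows the template at about (202,145), between the open fingers. Next I'll descend and grip.

step_arm --pt "-0.0046 0 -0.001 0 0 0 0.58" --pt "-0.0046 0.03 -0.001 0 0 0 0.58" --pt "-0.0046 0.07 -0.001 0 0 0 0.58" --pt "-0.0046 0.11 -0.001 0 0 0 0.58" --pt "-0.0046 0.13 -0.001 0 0 0 0.58" --pt "-0.0046 0.139 -0.001 0 0 0 0.58" --pt "-0.0046 0.139 -0.001 0 0 0 0.58" --pt "-0.0046 0.139 -0.001 0 0 0 1" --force 30

```text
time: 6.75
tool_pos: [0.5731, 0.003, 0.2184]
orientation: [-1.129, 1.323, -1.326]
wrist_force: [0.9, -1.0, 0.4]
gripper_width: 0.365
```

step_arm --pt "0 0 0 0 0 0 1" --pt "0 0 0 0 0 0 1" --pt "0 0 0 0 0 0 1" --pt "0 0 0 0 0 0 1" --pt "0 0 0 0 0 0 1" --pt "0 0 0 0 0 0 1" --pt "0 0 0 0 0 0 1" --pt "0 0 0 0 0 0 1" --force 30

```text
time: 7.55
tool_pos: [0.5727, 0.0041, 0.2178]
orientation: [-1.13, 1.323, -1.324]
wrist_force: [-0.9, -0.8, 4.8]
gripper_width: 0.091
```

```bash
python3 -c "
from h import *
go(.065,.0505,.245)"
```

```text
rack now [0.0658 0.0485 0.2178] t 7.55 F [-0.9 -0.8  4.8] w 0.091
row [-0.0025 -0.034  -0.001 ] [-0.0004 -0.0003 -0.0002]
```

step_arm --pt "0 -0.012 0 0 0 0 1" --pt "0 -0.025 0 0 0 0 1" --pt "0 -0.0345 0 0 0 0 1" --pt "0 -0.0345 0 0 0 0 1" --pt "0 -0.0345 0.02 0 0 0 1" --pt "0 -0.0345 0.045 0 0 0 1" --pt "0 -0.0345 0.075 0 0 0 1" --pt "0 -0.0345 0.108 0 0 0 1"

```text
time: 8.35
tool_pos: [0.6581, -0.0093, 0.2449]
orientation: [-1.132, 1.324, -1.323]
wrist_force: [-0.0, 0.7, -1.5]
gripper_width: 0.094
```

```bash
python3 - <<'E'
from h import *
go(.155,-.149,.246)
w=grab_frame("wrist");a=grab_frame("side")
save("m3.png",np.hstack([cv2.resize(w["img"],(400,300)),cv2.resize(a["img"][130:280,190:340],(300,300)) ]))
E
```

```text
rack now [0.1523 0.0487 0.2449] t 8.35 F [-0.   0.7 -1.5] w 0.094
row [ 0.2471 -0.0015  0.0035] [ 0.0006 -0.0001 -0.0002]
```

View pics/m3.png

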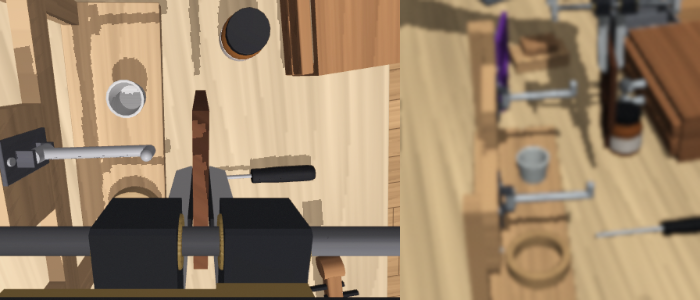

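The template is clear of the old hook, and held upright. I'll move it sideways to the spare hook.

step_arm --pt "0.02 0 0.0035 0 0 0 1" --pt "0.055 0 0.0035 0 0 0 1" --pt "0.1 0 0.0035 0 0 0 1" --pt "0.145 0 0.0035 0 0 0 1" --pt "0.19 0 0.0035 0 0 0 1" --pt "0.225 0 0.0035 0 0 0 1" --pt "0.245 0 0.0035 0 0 0 1" --pt "0.251 0 0.0035 0 0 0 1"

```text
time: 9.25
tool_pos: [0.6276, -0.211, 0.2453]
orientation: [-1.13, 1.326, -1.327]
wrist_force: [-0.0, -0.4, -0.7]
gripper_width: 0.097
```

step_arm --pt "0 0 0 0 0 0 1" --pt "0 0 0 0 0 0 1" --pt "0 0 0 0 0 0 1" --pt "0 0 0 0 0 0 1" --pt "0 0 0 0 0 0 1" --pt "0 0 0 0 0 0 1" --pt "0 0 0 0 0 0 1" --pt "0 0 0 0 0 0 1"

```text
time: 10.05
tool_pos: [0.6292, -0.2082, 0.2451]
orientation: [-1.131, 1.324, -1.324]
wrist_force: [0.4, -0.6, -1.3]
gripper_width: 0.091
```

```bash
python3 - <<'E'
from h import *
go(.065,-.152,.2455)
a=grab_frame("side"); P=cloud(a)
rk=np.stack([(P[...,:2]-O)@n,(P[...,:2]-O)@e,P[...,2]],-1); hs=a["img"].astype(int)
m=(a["depth"]>0)&(abs(rk[...,0]-.155)<.02)&(abs(rk[...,1]+.15)<.07)&(rk[...,2]>.08)&(rk[...,2]<.2)
q=rk[m]; print(len(q),q.min(0),q.max(0))
for lo in np.arange(.11,.2,.02):
  k=q[(q[:,2]>lo)&(q[:,2]<lo+.02)]
  if len(k): print(lo,k.min(0).round(3),k.max(0).round(3),np.median(k,0).round(3))
E
```

```text
rack now [ 0.1547 -0.1523  0.2451] t 10.05 F [ 0.4 -0.6 -1.3] w 0.091
row [-0.0004 -0.0005 -0.1121] [-0.     -0.0003 -0.    ]
247 [ 0.14892493 -0.19492982  0.11578866] [ 0.15868981 -0.09215     0.19988503]
0.11 [ 0.149 -0.169  0.116] [ 0.159 -0.113  0.13 ] [ 0.15  -0.162  0.123]
0.13 [ 0.149 -0.176  0.13 ] [ 0.158 -0.122  0.149] [ 0.15  -0.159  0.14 ]
0.15000000000000002 [ 0.149 -0.18   0.15 ] [ 0.158 -0.096  0.17 ] [ 0.15  -0.139  0.159]
0.17 [ 0.149 -0.195  0.171] [ 0.159 -0.092  0.189] [ 0.15  -0.148  0.182]
0.19 [ 0.149 -0.195  0.191] [ 0.157 -0.106  0.2  ] [ 0.151 -0.128  0.194]
```

step_arm --pt "0.003 0 0 0 0 0 1" --pt "0.006 0 0 0 0 0 1" --pt "0.006 0 -0.015 0 0 0 1" --pt "0.006 0 -0.035 0 0 0 1" --pt "0.006 0 -0.06 0 0 0 1" --pt "0.006 0 -0.085 0 0 0 1" --pt "0.006 0 -0.105 0 0 0 1" --pt "0.006 0 -0.112 0 0 0 1"

```text
time: 10.9
tool_pos: [0.5384, -0.1993, 0.2454]
orientation: [-1.13, 1.325, -1.324]
wrist_force: [-0.2, -1.0, -1.5]
gripper_width: 0.094
```

```bash
python3 - <<'E'
from h import *
go(.065,-.156,.218)
w=grab_frame("wrist");a=grab_frame("side")
save("m4.png",np.hstack([cv2.resize(w["img"],(400,300)),cv2.resize(a["img"][150:300,190:340],(400,400))[:300]  ]))
E
```

```text
rack now [ 0.0636 -0.1577  0.2454] t 10.9 F [-0.2 -1.  -1.5] w 0.094
row [-0.0021  0.0342  0.0018] [ 0.0003 -0.0011 -0.0001]
```

View pics/m4.png

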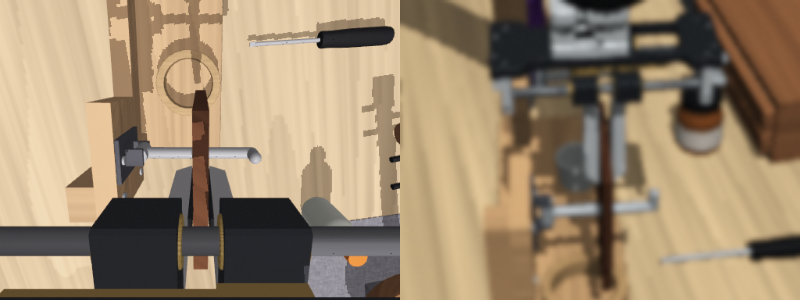

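The wrist and side views show the bar passing through the template's hole, with the tip beyond it. I'll lower it and release.

step_arm --pt "-0.002 0.01 0.001 0 0 0 1" --pt "-0.003 0.02 0.001 0 0 0 1" --pt "-0.003 0.028 0.001 0 0 0 1" --pt "-0.003 0.033 0.001 0 0 0 1" --pt "-0.003 0.0345 0.001 0 0 0 1" --pt "-0.003 0.0345 0.001 0 0 0 1" --pt "-0.003 0.0345 0.001 0 0 0 1" --pt "-0.003 0.0345 0.001 0 0 0 1"

```text
time: 11.8
tool_pos: [0.541, -0.1964, 0.218]
orientation: [-1.131, 1.324, -1.323]
wrist_force: [-2.9, 1.8, 6.4]
gripper_width: 0.093
```

```bash
python3 -c "
from h import *
go(.065,-.155,.217)"
```

```text
rack now [ 0.0657 -0.1545  0.218 ] t 11.8 F [-2.9  1.8  6.4] w 0.093
row [ 0.0007  0.0012 -0.0008] [ 0.0003 -0.0003 -0.0006]
```

step_arm --pt "0 0 0 0 0 0 0.85" --pt "0 0 0 0 0 0 0.8" --pt "0 0 0 0 0 0 0.75" --pt "0 0 0 0 0 0 0.7" --pt "0 0 0 0 0 0 0.65" --pt "0 0 0 0 0 0 0.62" --pt "0 0 0 0 0 0 0.62" --pt "0 0 0 0 0 0 0.62"

```text
time: 12.6
tool_pos: [0.5411, -0.1967, 0.2174]
orientation: [-1.131, 1.324, -1.324]
wrist_force: [-0.6, 0.6, 0.4]
gripper_width: 0.381
```

step_arm --pt "0 -0.01 0 0 0 0 0.62" --pt "0 -0.03 0 0 0 0 0.62" --pt "0 -0.06 0 0 0 0 0.62" --pt "0 -0.1 0 0 0 0 0.62" --pt "0 -0.14 0 0 0 0 0.62" --pt "0 -0.14 0 0 0 0 0.62" --pt "0 -0.14 0 0 0 0 1" --pt "0 -0.14 0 0 0 0 1"

```text
time: 13.4
tool_pos: [0.5405, -0.1963, 0.3286]
orientation: [-1.132, 1.325, -1.322]
wrist_force: [0.2, -0.7, -0.7]
gripper_width: 0.247
```

```bash
python3 - <<'E'
from h import *
go(.085,.025,.33)
a=grab_frame("side"); P=cloud(a)
rk=np.stack([(P[...,:2]-O)@n,(P[...,:2]-O)@e,P[...,2]],-1)
for lo in np.arange(.09,.26,.02):
  m=(a["depth"]>0)&(abs(rk[...,0]-.065)<.025)&(abs(rk[...,1]+.15)<.075)&(rk[...,2]>lo)&(rk[...,2]<lo+.02)
  k=rk[m]
  if len(k): print(lo.round(2),k.min(0).round(3),k.max(0).round(3),np.median(k,0).round(3))
E
```

```text
rack now [ 0.0652 -0.1544  0.3286] t 13.4 F [ 0.2 -0.7 -0.7] w 0.247
row [-0.2243 -0.0017  0.0247] [ 0.0011 -0.0003 -0.0003]
0.09 [ 0.06  -0.186  0.091] [ 0.068 -0.151  0.109] [ 0.063 -0.184  0.101]
0.11 [ 0.06  -0.192  0.111] [ 0.068 -0.122  0.13 ] [ 0.061 -0.184  0.121]
0.13 [ 0.06  -0.191  0.132] [ 0.068 -0.122  0.149] [ 0.06  -0.185  0.137]
0.15 [ 0.06  -0.204  0.15 ] [ 0.069 -0.123  0.169] [ 0.062 -0.191  0.159]
0.17 [ 0.06  -0.203  0.17 ] [ 0.069 -0.128  0.189] [ 0.064 -0.2    0.18 ]
0.19 [ 0.04 -0.2   0.19] [ 0.09  -0.098  0.209] [ 0.062 -0.154  0.203]
0.21 [ 0.06  -0.199  0.21 ] [ 0.069 -0.099  0.23 ] [ 0.062 -0.195  0.22 ]
0.23 [ 0.06  -0.197  0.23 ] [ 0.069 -0.092  0.25 ] [ 0.063 -0.193  0.241]
0.25 [ 0.06  -0.195  0.25 ] [ 0.07  -0.098  0.261] [ 0.065 -0.157  0.255]
```

The template hangs vertically on the spare arm, x ≈ 0.06–0.07, centred on the bar. Next I'll fold the emptied arm, starting with the closed finger on its right-hand side.

step_arm --pt "-0.03 0 0.005 0 0 0 1" --pt "-0.08 0 0.012 0 0 0 1" --pt "-0.13 0 0.02 0 0 0 1" --pt "-0.18 0 0.0247 0 0 0 1" --pt "-0.215 0 0.0247 0 0 0 1" --pt "-0.2243 0 0.0247 0 0 0 1" --pt "-0.2243 0 0.0247 0 0 0 1" --pt "-0.2243 0 0.0247 0 0 0 1"

```text
time: 14.25
tool_pos: [0.5881, -0.0248, 0.3292]
orientation: [-1.131, 1.325, -1.326]
wrist_force: [-0.7, -0.4, -0.5]
gripper_width: 0.003
```

```bash
python3 -c "
from h import *
go(.085,.025,.185)"
```

```text
rack now [0.0855 0.0224 0.3292] t 14.25 F [-0.7 -0.4 -0.5] w 0.003
row [-0.0035  0.1803 -0.0005] [ 0.0004 -0.0019  0.001 ]
```

step_arm --pt "0 0.05 0 0 0 0 1" --pt "0 0.11 0 0 0 0 1" --pt "0 0.18 0 0 0 0 1" --pt "0 0.18 0 0 0 0 1" --pt "-0.01 0.18 0 0 0 0 1" --pt "-0.02 0.18 0 0 0 0 1" --pt "-0.032 0.18 0 0 0 0 1" --pt "-0.0445 0.18 0 0 0 0 1"

```text
time: 15.05
tool_pos: [0.5954, 0.0132, 0.1874]
orientation: [-1.129, 1.321, -1.325]
wrist_force: [-1.5, -2.0, -1.0]
gripper_width: 0.008
```

```bash
python3 -c "
from h import *
for p in ((.080,.080),(.067,.1025),(.0452,.1195),(.0315,.125)): go(*p,.185)"
```

```text
rack now [0.0868 0.0611 0.1874] t 15.05 F [-1.5 -2.  -1. ] w 0.008
row [-0.0236  0.003  -0.0085] [-0.002  -0.0001 -0.0004]
rack now [0.0868 0.0611 0.1874] t 15.05 F [-1.5 -2.  -1. ] w 0.008
row [-0.0517  0.003  -0.0248] [-0.002  -0.0001 -0.0004]
rack now [0.0868 0.0611 0.1874] t 15.05 F [-1.5 -2.  -1. ] w 0.008
row [-0.0729  0.0029 -0.052 ] [-0.002  -0.0001 -0.0004]
rack now [0.0868 0.0611 0.1874] t 15.05 F [-1.5 -2.  -1. ] w 0.008
row [-0.0798  0.0029 -0.0691] [-0.002  -0.0001 -0.0004]
```

step_arm --pt "-0.013 0.001 -0.003 0 0 0 1" --pt "-0.0255 0.001 -0.0085 0 0 0 1" --pt "-0.04 0.001 -0.016 0 0 0 1" --pt "-0.053 0.001 -0.0248 0 0 0 1" --pt "-0.065 0.001 -0.037 0 0 0 1" --pt "-0.075 0.001 -0.051 0 0 0 1" --pt "-0.08 0.001 -0.06 0 0 0 1" --pt "-0.082 0.001 -0.0665 0 0 0 1"

```text
time: 15.85
tool_pos: [0.551, 0.0866, 0.1847]
orientation: [-1.131, 1.323, -1.323]
wrist_force: [1.3, -0.1, -0.3]
gripper_width: 0.004
```

```bash
python3 -c "
from h import *
go(.0315,.125,.185)"
```

```text
rack now [0.0315 0.1267 0.1847] t 15.85 F [ 1.3 -0.1 -0.3] w 0.004
row [ 0.0022 -0.0004 -0.0001] [ 0.0002  0.0002 -0.0003]
```

step_arm --pt "0 0 -0.0015 0 0 0 1" --pt "0 0 -0.003 0 0 0 1" --pt "0 0 -0.004 0 0 0 1" --pt "0 0 -0.005 0 0 0 1" --pt "0 0 -0.0055 0 0 0 1" --pt "0 0 -0.0055 0 0 0 1" --pt "0 0 -0.0055 0 0 0 1" --pt "0 0 -0.0055 0 0 0 1"

```text
time: 16.65
tool_pos: [0.5504, 0.0864, 0.185]
orientation: [-1.126, 1.32, -1.326]
wrist_force: [6.3, 1.8, -3.8]
gripper_width: 0.003
```

```bash
python3 -c "
from h import *
go(.0255,.125,.185)"
```

```text
rack now [0.031  0.1264 0.185 ] t 16.65 F [ 6.3  1.8 -3.8] w 0.003
row [ 0.0017  0.     -0.0068] [-0.0034 -0.0007 -0.0006]
```

Hard stop felt: 6 N, no further travel. I'll retreat outward, then up and aside.

step_arm --pt "0 0 0.012 0 0 0 1" --pt "0 0 0.03 0 0 0 1" --pt "0 -0.04 0.03 0 0 0 1" --pt "0 -0.1 0.03 0 0 0 1" --pt "0 -0.16 0.03 0 0 0 1" --pt "-0.04 -0.2 0.0 0 0 0 1" --pt "-0.09 -0.2 -0.04 0 0 0 1" --pt "-0.14 -0.2 -0.08 0 0 0 1"

```text
time: 17.45
tool_pos: [0.503, 0.204, 0.3457]
orientation: [-1.129, 1.326, -1.326]
wrist_force: [0.4, 0.8, -0.1]
gripper_width: 0.006
```

step_arm --pt "-0.05 0 -0.05 0 0 0 1" --pt "-0.1 0 -0.1 0 0 0 1" --pt "-0.15 0 -0.15 0 0 0 1" --pt "-0.2 0 -0.17 0 0 0 1" --pt "-0.25 0 -0.18 0 0 0 1" --pt "-0.25 0 -0.18 0 0 0 1" --pt "-0.25 0 -0.18 0 0 0 1" --pt "-0.25 0 -0.18 0 0 0 1"

```text
time: 18.25
tool_pos: [0.3933, 0.4219, 0.3445]
orientation: [-1.131, 1.325, -1.327]
wrist_force: [-0.7, 0.7, 0.5]
gripper_width: -0.0
```

```bash
python3 - <<'E'
from h import *
go(0,0,.3)
b=grab_frame("top"); a=grab_frame("side")
save("m5.png",np.hstack([cv2.resize(b["img"][140:240,170:340],(500,294)),cv2.resize(a["img"][130:280,190:340],(294,294)) ]))
P=cloud(b); z=np.load("f0.npz")
rk=np.stack([(P[...,:2]-O)@n,(P[...,:2]-O)@e,P[...,2]],-1)
for nm,y0,y1,x0,x1 in(("folded",.06,.155,.008,.12),("spare",-.25,-.08,.022,.12)):
  m=(b["depth"]>0)&(abs(rk[...,2]-.203)<.01)&(rk[...,0]>x0)&(rk[...,0]<x1)&(rk[...,1]>y0)&(rk[...,1]<y1)
  q=rk[m]; print(nm,len(q),cv2.fitLine(q[:,:2].astype(np.float32),cv2.DIST_HUBER,0,.001,.001).ravel(),q.max(0))
m=(b["depth"]>0)&(rk[...,2]>.24)&(rk[...,2]<.27)&(rk[...,1]>-.25)&(rk[...,0]<.15)&(rk[...,0]>.03);q=rk[m]
print("templ",q.min(0),q.max(0),q.mean(0))
d=np.abs(b["img"].astype(int)-z["timg"]).max(2)>40
k,l,st,c=cv2.connectedComponentsWithStats(d.astype(np.uint8)); print(st[1:][st[1:,4]>25])
E
```

```text
rack now [-0.1764  0.4334  0.3445] t 18.25 F [-0.7  0.7  0.5] w -0.0
row [0.541  0.0568 0.2222] [ 0.     -0.0019  0.0014]
folded 89 [0.00800167 0.999968   0.01468211 0.10712039] [0.02073125 0.15114024 0.21203633]
spare 99 [ 0.9965761   0.08268093  0.054805   -0.150931  ] [ 0.10764758 -0.09802657  0.21291537]
templ [ 0.06160745 -0.19392014  0.24012702] [ 0.07278112 -0.09443562  0.26698406] [ 0.06593321 -0.14592665  0.25385421]
[[ 227  169   32   16  335]
 [ 199  174   20   18   83]
 [ 290  179   33   15  347]
 [ 176  180   19    4   36]
 [ 243  183   26   14   74]
 [   2  191   28   25  109]
 [  42  190   79  128 2953]
 [ 276  191   13    5   28]
 [  35  198   11   15   32]
 [   4  216   12   22  147]
 [  20  230   24   24  169]
 [   0  242   57   78 1875]
 [  47  261   24   30  421]
 [  68  310   38   20  361]
 [   0  318   22   11  170]
 [  24  327   49   51  630]
 [ 117  337   33   35  687]
 [ 158  348   17    3   27]
 [ 206  353   11   21   72]
 [ 171  355   24   29   84]
 [ 129  379   30    5   82]]
```

View pics/m5.png

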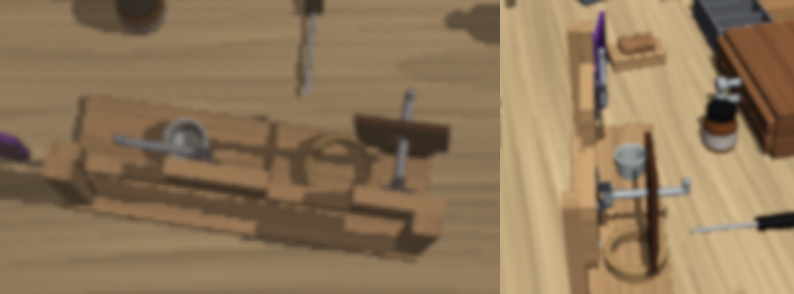

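The template hangs on the right hook and the other arm is folded flat. The spare fit of 4.7° may include template pixels, so I'll recheck it without them.

```bash
python3 - <<'E'
from h import *
b=grab_frame("top"); P=cloud(b)
rk=np.stack([(P[...,:2]-O)@n,(P[...,:2]-O)@e,P[...,2]],-1)
x=rk[...,0]
g=(b["depth"]>0)&(abs(rk[...,2]-.205)<.012)&(abs(rk[...,1]+.15)<.02)
for lo,hi in((.022,.04),(.04,.055),(.075,.095),(.095,.115)):
  q=rk[g&(x>lo)&(x<hi)]; print(lo,len(q),q.mean(0).round(4),q[:,1].min(),q[:,1].max())
q=rk[g&(((x>.024)&(x<.055))|((x>.076)&(x<.115)))]; print(cv2.fitLine(q[:,:2].astype(np.float32),cv2.DIST_HUBER,0,.001,.001).ravel())
a=grab_frame("side"); P=cloud(a)
rk=np.stack([(P[...,:2]-O)@n,(P[...,:2]-O)@e,P[...,2]],-1);x=rk[...,0]
g=(a["depth"]>0)&(abs(rk[...,2]-.203)<.01)&(abs(rk[...,1]+.155)<.02)
q=rk[g&(((x>.024)&(x<.054))|((x>.076)&(x<.1)))]; print(len(q),cv2.fitLine(q[:,:2].astype(np.float32),cv2.DIST_HUBER,0,.001,.001).ravel())
E
```

```text
0.022 17 [ 0.0309 -0.1502  0.2047] -0.15452892120577377 -0.14561274098318353
0.04 15 [ 0.0473 -0.1513  0.2031] -0.15538497503115606 -0.1476375739836656
0.075 15 [ 0.0885 -0.1507  0.2053] -0.15556620303468371 -0.14561711918735074
0.095 15 [ 0.1035 -0.1504  0.2073] -0.1547514922432943 -0.1461560735081609
[ 0.99993664 -0.01125789  0.06512822 -0.15029688]
96 [ 0.9999789   0.00649948  0.06326317 -0.15340364]
```

The spare arm is fully out (within 0.7°), so the first fit was skewed by template pixels. The robot is clear, so I'm handing in.

```bash
python3 -c "
from h import *
job.close_job()"
```

```text
the job is handed in; nothing more can be done
```

The job is done and handed in after about 18 s of robot time. I swung the spare arm out to its stop, moved the headstock template onto it, and folded the emptied arm back to its stop.

**Last checks before handing in:**
- **Spare arm:** it is fully out, within about 0.7° in the top view and 0.4° in the side view. A first fit read 4.7°, but it included template pixels. The refit without them gave the figures above.
- **Folded arm:** it lies within 0.5° of the rail.
- **Template:** it hangs on the bar about 66 mm out from the rail. Its measured centre sits 5–7 mm to one side of the bar, within what I could measure of its edges. The side camera showed it vertical right after release.
- **Bystanders:** the tape and tin looked undisturbed on the foot board, and nothing else on the bench appeared moved. I judged this from the last picture and an image comparison, without measuring each object. The glue bottle and hammer were outside that last picture.
- **Forces:** the highest wrist force I read was about 8 N, but I only read it at the end of each move.

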